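# Dip and seat a bonding stud in a sprung jig

### The job

Lift the collared stud out of the wooden stand, dip its foot more than half-way down into the small open dip pot and lift it clear again. Then push its foot down into the bore of the bonding jig, against the sprung anvil, until the collar lands firmly on the jig's top, without ramming it; finish while still gripping the stud and pressing it down there a little harder than the spring pushes back, because the spring lifts it as soon as you ease off. Leave the pot standing where it is and do not disturb the plain stud, the marker pen or the tape measure.

Things in the scene. Friction and masses are not known exactly. Their poses are not given: they have to be found in the camera images.
- stud: the collared stud, bare aluminium, 98 mm tall, 0.1 kg, loose, upright in one of the two bores of the stand with its collar resting on the stand's top. Origin: centre of the underside of its foot; z runs up along the stud. Round foot 18 mm in diameter from z = 0 to 40 mm (2 mm chamfer at the bottom), round collar 32 mm in diameter from z = 40 to 46 mm, square grip head 20 x 20 mm (faces along the stud's x and y) from z = 46 to 98 mm
- stud_foot (a point): centre of the underside of the collared stud's foot (the stud's origin)
- stud_collar (a point): on the stud's axis at the underside of its collar, 40 mm above the foot; meets point jig_rim when the stud is seated
- plain_stud: the other stud in the stand, to be left alone: aluminium, no collar, thinner square head (12.5 mm), 80 mm tall, loose. Origin: centre of its underside, z up
- stand: wooden stand, fixed block 140 (x) x 50 (y) x 55 (z) mm, two blind bores 22 mm in diameter and 45 mm deep at x = -40 and +40 mm, one stud in each (either way round). Origin: centre of its underside
- stand_top (a point): centre of the stand's top face, 55 mm above the worktop
- pot: dip pot, plain steel, round, loose, 0.2 kg, empty and open at the top: 60 mm across the rim, 52 mm at the bottom, 45 mm tall, straight flared sides, wall 2.5 mm, floor 4 mm thick. Origin: centre of its underside
- pot_rim (a point): centre of the pot's mouth, 45 mm above the pot's underside; z up
- jig: bonding jig, fixed: steel foot 80 (x) x 70 (y) x 10 mm under an aluminium guide block 50 x 50 mm, top face 65 mm above the worktop, with one upright round bore 21.5 mm in diameter (2.5 mm chamfer at the mouth) and a short brass pointer on one side face that goes down with the anvil. Origin: centre of its underside
- jig_rim (a point): centre of the bore's mouth, in the plane of the jig's top face; z up
- anvil (a joint): the sprung anvil in the jig's bore, metres pushed down. 0 at rest, its top then 20 mm below the jig's top; 0.020 when the 40 mm foot is fully in and the collar sits on the jig (it could go to 0.024, so the collar is the hard stop). The spring takes about 5 N to start it and 10 N at 0.020
- marker: marker pen, white with a black cap, 137 x 16 x 18 mm, loose bystander lying on the worktop; origin: centre of its underside
- tape_measure: pocket tape measure, 64 x 75 x 30 mm, loose bystander; origin: centre of its underside
There are look-alikes about, which are no part of the job. What is shaped like the jig but green is not meant.

How it is judged:
By the outcome, as a careful person would: the job done as asked, in the order asked, and still so for the second after the job is handed in, while the arm keeps its last pose, push and grip.
It also fails if it takes over 51 s, if anything falls off the work surface, if the arm or the gripper's body presses on something with over 40 N, if the wrist force passes 120 N, or if a joint passes its speed limit or range.

### The arm

A 7-joint arm with a two-finger parallel gripper is mounted at the origin on a cart in front of the work surface, level with it; the furniture and walls round the work are solid. World frame = base frame: x ahead of the robot, y to its left, z up, the work surface at z = 0. Lengths are in m, angles in rad, forces in N, time in s.
With the tool pointing down it reaches from about 0.4 to 0.925 m from the base axis. Payload 5.6 kg.
Tool frame: the origin (TCP) lies midway between the tips of the shut fingers; the grasp point (between the pads) lies 19 mm behind it; z points along the fingers, y is the line along which they close (so a half turn about z gives the same grasp; the last joint's range is limited). The gripper opens to 85 mm and grips with 20 to 120 N. Pads are 22 mm wide; open, the fingers measure 114 mm over their backs; the gripper's body (76 mm by 85 mm) begins 54 mm behind the grasp point. The pads swing forward as they close: fully open they stand 13 mm farther back than shut.
Start: joints at [-1.382, 0.468, -0.012, 1.603, 0.006, 1.071, -0.056], TCP at [0.149, 0.633, 0.231] pointing down, gripper open.
Joint ranges: [-2.53, 2.53], [-0.31, 2.02], [-1.57, 1.55], [0.28, 2.44], [-1.29, 4.43], [0.15, 1.84], [-2.92, 2.92]. Speed limits (rad/s): [2.57, 2.57, 3.14, 3.14, 3.14, 3.14, 3.14].

### API

Orientations are given as a unit quaternion [w, x, y, z].
In Python, from bench import r gives the robot as it stands. The module is installed in compiled form; this text tells all that it offers.
- The arm moves only by the tool servo_tool, never from a script. Its argument "commands" is a list of rows, each an object with "slide": the shift along the tool's x, y, z in cm, a list of three; "dr": the turn, a rotation vector about the tool's x, y, z in rad, a list of three. A call has 1 to 20 rows; each row shifts and turns the commanded pose from where the row before left it, along the tool's axes as they then stand; what a row does not reach is not made up. A row lasts 1/8 s, in which the tool goes at most 62.5 mm and 10.7 degrees, less where a joint would pass 70% of its speed; a pose out of reach is approached as far as the arm can. A call is refused whole if a number of a shift passes 6.25 or a number of a turn 0.188, either way. A call with a gripper value outside its range is refused whole. "hand" is the gripper's target within -1 to 1 (shut at 1, half-way at 0, fully open at -1), set as the call begins (left out, the last holds). The fingers move at their own pace and stop on an object; "force" is the grip in N (left out, the last holds). Time passes only in rows, so rows that do not move let the fingers close. It gives the time, the measured TCP pose, the force, the opening and the grip force at its end, in the units of the state.
- r.get_obs(): the state, without advancing time (a new reading comes with each control period).
- r.snapshot(name): name is "side" or "top" or "wrist"; returns the picture (384x512x3 uint8, red, green, blue); there is no depth.
- r.camera_info(name): a dict with "fx", "fy", "cx", "cy" (pixels), "cam_to_world" (4x4, takes a point from camera to world coordinates); the wrist camera has in their place "tool_from_camera" (4x4, takes a point from camera to tool coordinates, whose origin is the TCP and whose axes are the flange's). Camera axes: x right, y down, z forward; pixel columns grow to the right and rows downward; lengths in m; the calibration is good to about 2 mm. A picture is of the moment at which its call begins: read the wrist's pose just before it. camera_info takes no time and is no camera call.
- r.close_job(): hands the job in; it is judged then, once.
The state is a dict: "time": time; "joint_positions": joint angles; "dq": joint speeds; "tau": joint torques, N m; "eef_pos": TCP position; "ee_rot": TCP orientation; "force": force on the tool from outside, world axes, zero at the start; "moment": the same for the moment, N m; "gripper_width": finger opening in m; "finger_force": force on a finger pad.
Only numpy, scipy, OpenCV 4.12 (cv2) and the standard library are available. Lean on these libraries where they do the work, as an engineer would, in place of code of your own. Each camera call takes 0.05 s, during which the arm holds its last target. There are 200 camera calls.

## Working session

There is one attempt and no reset: what is moved stays moved. The work goes in short steps, Python scripts to look and compute and a tool call to move; the robot and the scene stay as the last step left them, time stands still between calls to the robot, and variables do not carry over. Pictures are saved under pics/ and viewed, at most 10 in all, crops included, and the job is handed in when it is done.

Besides the shell and the picture viewer there is one more tool, called after "Emit:" as name(argument=value, ...) on one line, values as JSON. servo_tool: Moves the arm, as the interface text tells. Its arguments: {"type":"object","properties":{"commands":{"type":"array","items":{"type":"object","properties":{"slide":{"type":"array","items":{"type":"number"}},"dr":{"type":"array","items":{"type":"number"}}}}},"hand":{"type":"number"},"force":{"type":"number"}},"required":["commands"]}

```bash
mkdir -p pics; python3 - <<'E'
from bench import r
import cv2,numpy as np
for n in ("side","top"):
    cv2.imwrite(f"pics/{n}0.png",r.snapshot(n)[...,::-1])
    c=r.camera_info(n);print(n,c["fx"],c["fy"],c["cx"],c["cy"]);print(np.round(c["cam_to_world"],4).tolist())
print(np.round(r.camera_info("wrist")["tool_from_camera"],4).tolist(),r.camera_info("wrist")["fx"])
print(r.get_obs())
E
```

```text
side 407.45633450906786 407.45633450906786 252.21182523598836 188.11802348923612
[[0.8821, -0.275, 0.3824, 0.1927], [-0.4709, -0.5309, 0.7045, -0.7115], [0.0093, -0.8016, -0.5978, 0.5891], [0.0, 0.0, 0.0, 1.0]]
top 352.0323335771246 352.0323335771246 256.97386539490907 185.37704901032612
[[-0.0016, -0.9853, 0.1708, 0.3847], [-1.0, 0.0018, 0.0015, -0.1107], [-0.0018, -0.1708, -0.9853, 0.9157], [0.0, 0.0, 0.0, 1.0]]
[[-0.0005, -0.9461, -0.3239, 0.0835], [1.0, -0.0006, 0.0001, -0.0004], [-0.0003, -0.3239, 0.9461, -0.1426], [0.0, 0.0, 0.0, 1.0]] 265.41381158525365
{'time': 0.1, 'joint_positions': array([-1.3819894 ,  0.46826193, -0.01159523,  1.60351217,  0.00600147,
        1.07135256, -0.05633762]), 'dq': array([-0.00169323, -0.00208967,  0.00029619, -0.00150826, -0.0005506 ,
        0.00016076,  0.00119201]), 'tau': array([ 6.75643278e-04, -5.33528137e+01,  2.12283502e-02, -2.51968288e+01,
        1.15042765e-02,  4.35515656e-03, -1.89915266e-05]), 'eef_pos': array([0.14928751, 0.63213746, 0.23045921]), 'ee_rot': array([-2.92929029e-05,  1.15697868e-01,  9.93284169e-01, -7.49301132e-04]), 'force': array([ 0.22804846, -0.11081311, -0.21847035]), 'moment': array([-0.00039042,  0.0354629 , -0.02645343]), 'finger_force': 0.0, 'gripper_width': 0.08516085412338587}
```

View pics/top0.png

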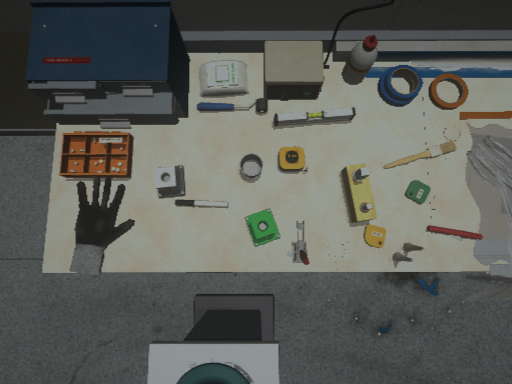

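View pics/side0.png

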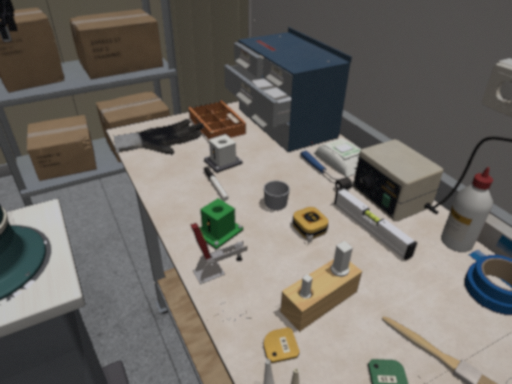

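The top view shows these, with pixel positions:
- **Stand:** at (360,193), with two studs. The taller, wider head is at (362,174) in top and (343,258) in side. The thin one is at (366,207) in top and (306,287) in side.
- **Jigs:** a grey one at (168,180) and a green one at (263,227). The grey one fits the description.
- **Pot:** at (251,167).
- **Marker:** at (200,204).
- **Tape:** at (291,158).

I'll confirm the choices in one enlarged composite.

```bash
python3 - <<'E'
import cv2,numpy as np
t=cv2.imread("pics/top0.png");s=cv2.imread("pics/side0.png")
f=lambda im,x,y,w=66,h=50:cv2.resize(im[y:y+h,x:x+w],(396,300),interpolation=cv2.INTER_CUBIC)
a=np.vstack([np.hstack([f(t,327,155,88,67)[:, :],f(t,140,155)]),np.hstack([f(t,220,140),f(s,275,235,132,100)])])
cv2.imwrite("pics/c1.png",a)
E
```

```text
(no output)
```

View pics/c1.png

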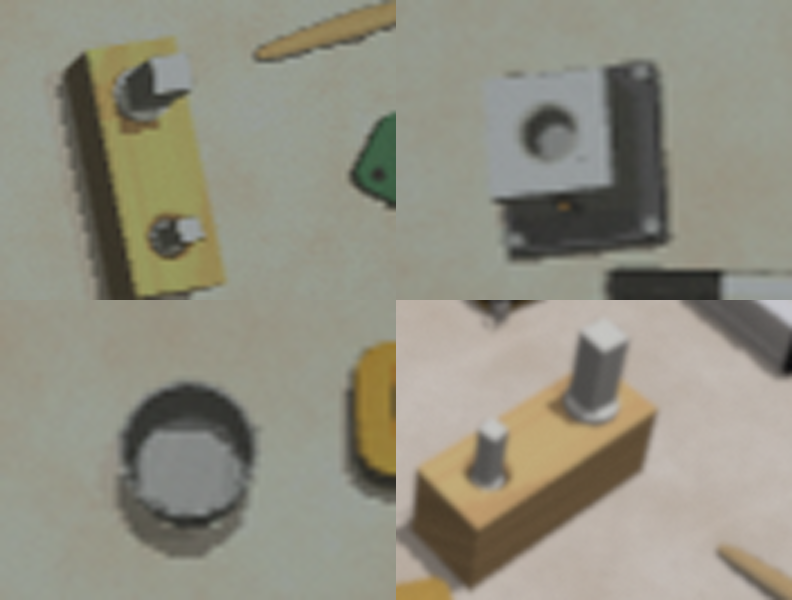

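The crop confirms it: the collared stud, with its collar visible, is at the far end of the stand. The plain stud is at the near end. The grey jig has an open bore at about (165,177) in top, and the pot rim is centred at (251.2,165.5).

```bash
cat > h.py <<'E'
from bench import r
import numpy as np, cv2
from scipy.spatial.transform import Rotation as R
def cam(n,obs=None):
    c=r.camera_info(n)
    if n=="wrist":
        T=np.eye(4);q=obs["ee_rot"];T[:3,:3]=R.from_quat([q[1],q[2],q[3],q[0]]).as_matrix();T[:3,3]=obs["eef_pos"]
        return c,T@np.array(c["tool_from_camera"])
    return c,np.array(c["cam_to_world"])
def ray(n,u,v,z,obs=None):
    c,M=cam(n,obs);d=M[:3,:3]@[(u-c["cx"])/c["fx"],(v-c["cy"])/c["fy"],1];o=M[:3,3]
    return np.round(o+d*(z-o[2])/d[2],4)
E
python3 - <<'E'
from h import *
print("stud top",ray("top",365,171.7,.113),ray("side",343.7,246,.113))
a=ray("top",347,165,.055);b=ray("top",357,221.2,.055);print("stand edge",a,b,np.degrees(np.arctan2(*(b-a)[[1,0]])))
print("jig",ray("top",165.3,177,.065));print("pot",ray("top",251.2,165.5,.045))
for p in [(260,105),(352,113),(352,122)]:print(p,ray("top",*p,.04))
o=r.get_obs();q=o["ee_rot"];print(R.from_quat([q[1],q[2],q[3],q[0]]).as_matrix().round(3))
E
```

```text
stud top [ 0.5557 -0.3611  0.113 ] [ 0.556  -0.3604  0.113 ]
stand edge [ 0.5853 -0.3351  0.055 ] [ 0.4448 -0.3531  0.055 ] -172.69938417612082
jig [0.5535 0.1164 0.065 ]
pot [ 0.5868 -0.0949  0.045 ]
(260, 105) [ 0.7509 -0.1177  0.04  ]
(352, 113) [ 0.7282 -0.3584  0.04  ]
(352, 122) [ 0.7035 -0.3572  0.04  ]
[[-0.973  0.23  -0.   ]
 [ 0.23   0.973 -0.001]
 [-0.    -0.001 -1.   ]]
```

Emit:
servo_tool(commands=[{"slide": [-4.77, -3.23, 0]}, {"slide": [-4.77, -3.23, 0]}, {"slide": [-4.77, -3.23, 0]}, {"slide": [-4.77, -3.23, 0]}, {"slide": [-4.77, -3.23, 0]}, {"slide": [-4.77, -3.23, 0]}, {"slide": [-4.77, -3.23, 0]}, {"slide": [-4.77, -3.23, 0]}, {"slide": [-4.77, -3.23, 0]}, {"slide": [-1.77, -5.29, 0]}, {"slide": [-1.77, -5.29, 0]}, {"slide": [-1.77, -5.29, 0]}, {"slide": [-1.77, -5.29, 0]}, {"slide": [-1.77, -5.29, 0]}, {"slide": [-1.77, -5.29, 0]}, {"slide": [-1.77, -5.29, 0]}, {"slide": [-1.77, -5.29, 0]}, {"slide": [-1.77, -5.29, 0]}, {"slide": [-1.77, -5.29, 0]}, {"slide": [-1.77, -5.29, 0]}], hand=-1)

```text
invalid input
```

Emit:
servo_tool(commands=[{"dr": [0, 0, -0.18]}, {"dr": [0, 0, -0.18]}, {"slide": [0, 0, 0]}, {"slide": [0, 0, 0]}])

```text
invalid input
```

```bash
python3 - <<'E'
from h import *
o=r.get_obs();im=r.snapshot("wrist")[...,::-1]
cv2.imwrite("pics/w1.png",cv2.resize(im,(800,600),interpolation=cv2.INTER_CUBIC))
np.save("o1.npy",o,allow_pickle=True)
print(o["time"],o["eef_pos"],o["ee_rot"],o["joint_positions"].round(2))
q=o["ee_rot"];print(R.from_quat([q[1],q[2],q[3],q[0]]).as_matrix().round(3))
E
```

```text
0.1 [0.14928751 0.63213746 0.23045921] [-2.92929029e-05  1.15697868e-01  9.93284169e-01 -7.49301132e-04] [-1.38  0.47 -0.01  1.6   0.01  1.07 -0.06]
[[-0.973  0.23  -0.   ]
 [ 0.23   0.973 -0.001]
 [-0.    -0.001 -1.   ]]
```

View pics/w1.png

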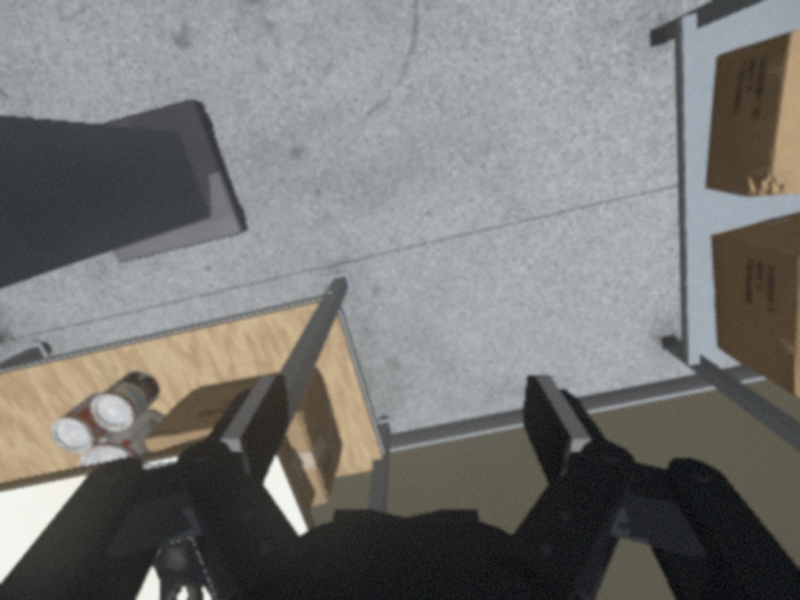

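The moves were refused, probably because every row needs both fields. The wrist view shows only floor, shelves and the table corner at lower left (~(250,450)), so I'm retrying.

Emit:
servo_tool(commands=[{"slide": [-4.77, -3.23, 0], "dr": [0, 0, 0]}, {"slide": [-4.77, -3.23, 0], "dr": [0, 0, 0]}, {"slide": [-4.77, -3.23, 0], "dr": [0, 0, 0]}, {"slide": [-4.77, -3.23, 0], "dr": [0, 0, 0]}, {"slide": [-4.77, -3.23, 0], "dr": [0, 0, 0]}, {"slide": [-4.77, -3.23, 0], "dr": [0, 0, 0]}, {"slide": [-4.77, -3.23, 0], "dr": [0, 0, 0]}, {"slide": [-4.77, -3.23, 0], "dr": [0, 0, 0]}, {"slide": [-4.77, -3.23, 0], "dr": [0, 0, 0]}, {"slide": [-1.77, -5.29, 0], "dr": [0, 0, 0]}, {"slide": [-1.77, -5.29, 0], "dr": [0, 0, 0]}], hand=-1, force=100)

```text
time: 1.52
eef_pos: [0.5107, 0.138, 0.2309]
ee_rot: [-0.0, 0.116, 0.993, -0.0]
force: [0.7, -0.4, -0.2]
gripper_width: 0.0855
finger_force: 0.0
```

```bash
python3 - <<'E'
from h import *
import pickle
o=r.get_obs();im=r.snapshot("wrist")[...,::-1];cv2.imwrite("pics/wj.png",im);pickle.dump(o,open("oj.pkl","wb"))
E
```

Emit:
servo_tool(commands=[{"slide": [-1.77, -5.29, 0], "dr": [0, 0, 0]}, {"slide": [-1.77, -5.29, 0], "dr": [0, 0, 0]}, {"slide": [-1.77, -5.29, 0], "dr": [0, 0, 0]}, {"slide": [-1.77, -5.29, 0], "dr": [0, 0, 0]}, {"slide": [-1.77, -5.29, 0], "dr": [0, 0, 0]}, {"slide": [-1.77, -5.29, 0], "dr": [0, 0, 0]}, {"slide": [-1.77, -5.29, 0], "dr": [0, 0, 0]}, {"slide": [-1.77, -5.29, 0], "dr": [0, 0, 0]}, {"slide": [-1.77, -5.29, 0], "dr": [0, 0, 0]}, {"slide": [0, 0, 0], "dr": [0, 0, -0.18]}, {"slide": [0, 0, 0], "dr": [0, 0, -0.18]}, {"slide": [0, 0, 0], "dr": [0, 0, 0]}, {"slide": [0, 0, 0], "dr": [0, 0, 0]}])

```text
time: 3.2
eef_pos: [0.5562, -0.3598, 0.2312]
ee_rot: [-0.0, -0.063, 0.998, 0.0]
force: [-0.2, -0.3, 0.1]
gripper_width: 0.0854
finger_force: 0.0
```

```bash
python3 - <<'E'
from h import *
import pickle
o=r.get_obs();im=r.snapshot("wrist")[...,::-1];cv2.imwrite("pics/ws.png",im);pickle.dump(o,open("os.pkl","wb"))
print(o["time"],o["eef_pos"],o["joint_positions"].round(2))
q=o["ee_rot"];print(R.from_quat([q[1],q[2],q[3],q[0]]).as_matrix().round(3))
a=cv2.imread("pics/wj.png")
f=lambda i:cv2.resize(i,(400,600),interpolation=cv2.INTER_CUBIC)
# stud crop centre; jig full-height
S=im[100:340,160:340];J=a[60:300,170:350]
pass
cv2.imwrite("pics/w2.png",np.hstack([cv2.resize(S,(400,533)),cv2.resize(J,(400,533))]))
E
```

```text
3.2 [ 0.55615871 -0.35979862  0.23116988] [ 0.27  0.5   0.36  1.59 -0.19  1.09  2.37]
[[-0.992 -0.125 -0.   ]
 [-0.125  0.992  0.   ]
 [ 0.     0.    -1.   ]]
```

View pics/w2.png

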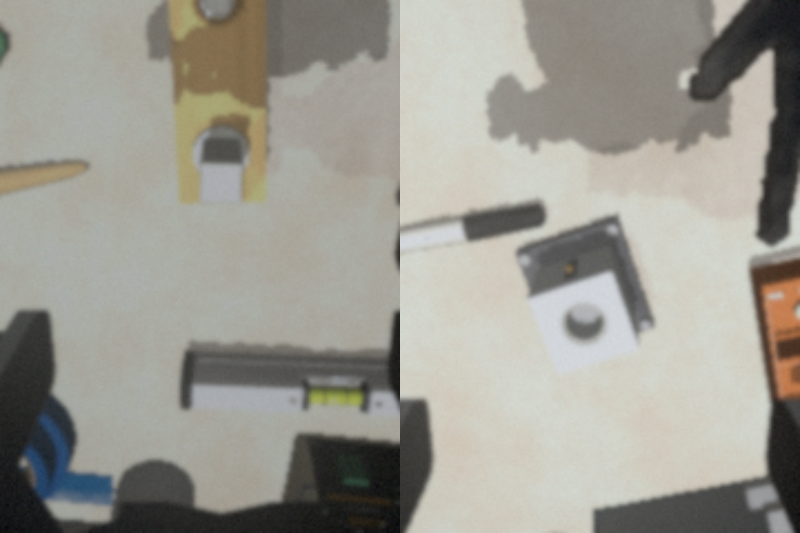

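In the wrist views, the stud's head top is centred at about px (260,182), square to the tool. The jig bore mouth is at about px (253.5,203.6).

```bash
python3 - <<'E'
from h import *
import pickle
os_=pickle.load(open("os.pkl","rb"));oj=pickle.load(open("oj.pkl","rb"))
s=ray("wrist",259.9,182.1,.113,os_);print("stud",s)
print("jig",ray("wrist",253.5,204,.065,oj))
q=os_["ee_rot"];M=R.from_quat([q[1],q[2],q[3],q[0]]).as_matrix()
print("tool delta to stud cm",100*M.T@(s-os_["eef_pos"]))
E
```

```text
stud [ 0.5561 -0.3594  0.113 ]
jig [0.5519 0.1204 0.065 ]
tool delta to stud cm [-5.04596526e-04  3.80276312e-02  1.18169955e+01]
```

Emit:
servo_tool(commands=[{"slide": [0, 0, 3.5], "dr": [0, 0, 0]}, {"slide": [0, 0, 3.5], "dr": [0, 0, 0]}, {"slide": [0, 0, 3.5], "dr": [0, 0, 0]}, {"slide": [0, 0, 3.2], "dr": [0, 0, 0]}, {"slide": [0, 0.04, 2.0], "dr": [0, 0, 0]}, {"slide": [0, 0, 0], "dr": [0, 0, 0]}, {"slide": [0, 0, 0], "dr": [0, 0, 0]}])

```text
time: 4.12
eef_pos: [0.5569, -0.3602, 0.0756]
ee_rot: [0.001, -0.064, 0.998, -0.001]
force: [1.0, 0.7, 0.5]
gripper_width: 0.0854
finger_force: 0.0
```

Emit:
servo_tool(commands=[{"slide": [0, 0, 0], "dr": [0, 0, 0]}, {"slide": [0, 0, 0], "dr": [0, 0, 0]}, {"slide": [0, 0, 0], "dr": [0, 0, 0]}, {"slide": [0, 0, 0], "dr": [0, 0, 0]}, {"slide": [0, 0, 0], "dr": [0, 0, 0]}, {"slide": [0, 0, 0], "dr": [0, 0, 0]}, {"slide": [0, 0, 0], "dr": [0, 0, 0]}, {"slide": [0, 0, 0], "dr": [0, 0, 0]}], hand=1, force=100)

```text
time: 5.12
eef_pos: [0.5563, -0.3598, 0.0747]
ee_rot: [0.0, -0.064, 0.998, -0.0]
force: [0.2, -0.4, 5.5]
gripper_width: 0.0192
finger_force: 97.8
```

Emit:
servo_tool(commands=[{"slide": [0, 0, -1], "dr": [0, 0, 0]}, {"slide": [0, 0, -2.5], "dr": [0, 0, 0]}, {"slide": [0, 0, -2.5], "dr": [0, 0, 0]}, {"slide": [0, 0, -2.5], "dr": [0, 0, 0]}, {"slide": [-0.79, 3.24, 0], "dr": [0, 0, 0]}, {"slide": [-0.79, 3.24, 0], "dr": [0, 0, 0]}, {"slide": [-0.79, 3.24, 0], "dr": [0, 0, 0]}, {"slide": [-0.79, 3.24, 0], "dr": [0, 0, 0]}, {"slide": [-0.79, 3.24, 0], "dr": [0, 0, 0]}, {"slide": [0, 0, 0], "dr": [0, 0, 0]}, {"slide": [0, 0, 0], "dr": [0, 0, 0]}, {"slide": [0, 0, 0], "dr": [0, 0, 0]}])

```text
time: 6.62
eef_pos: [0.5741, -0.1954, 0.1593]
ee_rot: [-0.0, -0.063, 0.998, -0.0]
force: [-0.2, 0.2, -1.7]
gripper_width: 0.0186
finger_force: 98.3
```

```bash
python3 - <<'E'
from h import *
import pickle
o=r.get_obs();im=r.snapshot("wrist")[...,::-1];cv2.imwrite("pics/wp.png",cv2.resize(im,(800,600),interpolation=cv2.INTER_CUBIC));pickle.dump(o,open("op.pkl","wb"))
print(o["eef_pos"],o["gripper_width"],o["force"])
c,M=cam("wrist",o)
for n,p in dict(foot=[*o["eef_pos"][:2],o["eef_pos"][2]-.0597],pot=[.5868,-.0949,.045],jig=[.5535,.1164,.065]).items():
    q=np.linalg.inv(M)@[*p,1];print(n,np.round([(c["fx"]*q[0]/q[2]+c["cx"])*800/512,(c["fy"]*q[1]/q[2]+c["cy"])*800/512]))
E
```

```text
[ 0.57411343 -0.19538178  0.15929847] 0.01859446234523636 [-0.20335274  0.17561521 -1.7119843 ]
foot [406. 318.]
pot [552. 322.]
jig [909. 325.]
```

View pics/wp.png

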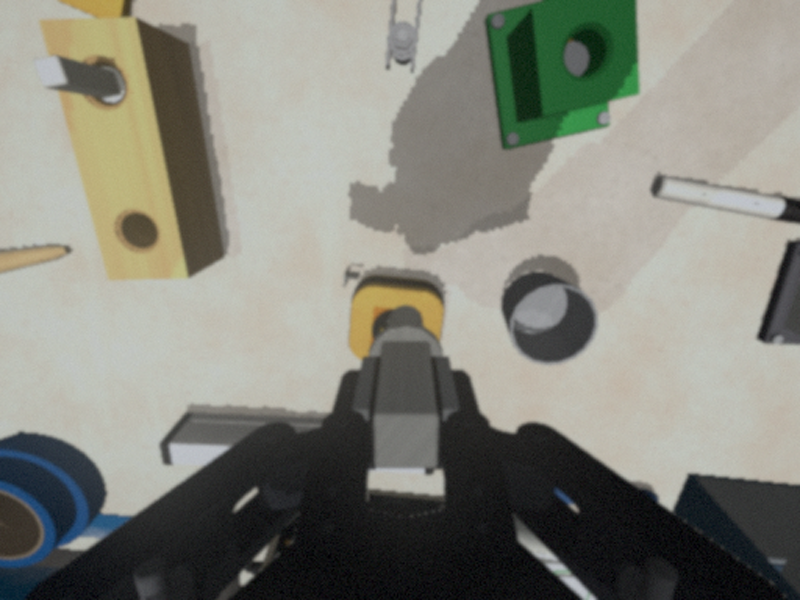

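The stud is held straight and its foot is near px (406,318). The pot rim is centred at (550,318), and the stand, tape and plain stud are undisturbed. Next is the dip.

Emit:
servo_tool(commands=[{"slide": [-0.81, 3.25, 0], "dr": [0, 0, 0]}, {"slide": [-0.81, 3.25, 0], "dr": [0, 0, 0]}, {"slide": [-0.81, 3.25, 0], "dr": [0, 0, 0]}, {"slide": [0, 0, 0], "dr": [0, 0, 0]}, {"slide": [0, 0, 0], "dr": [0, 0, 0]}, {"slide": [0, 0, 2.5], "dr": [0, 0, 0]}, {"slide": [0, 0, 2.5], "dr": [0, 0, 0]}, {"slide": [0, 0, 2.2], "dr": [0, 0, 0]}, {"slide": [0, 0, 1.4], "dr": [0, 0, 0]}, {"slide": [0, 0, 0], "dr": [0, 0, 0]}, {"slide": [0, 0, 0], "dr": [0, 0, 0]}, {"slide": [0, 0, 0], "dr": [0, 0, 0]}])

```text
time: 8.18
eef_pos: [0.5869, -0.0943, 0.0743]
ee_rot: [0.001, -0.064, 0.998, -0.0]
force: [0.4, -0.8, -0.4]
gripper_width: 0.0186
finger_force: 98.3
```

Emit:
servo_tool(commands=[{"slide": [0, 0, -2], "dr": [0, 0, 0]}, {"slide": [0, 0, -2.5], "dr": [0, 0, 0]}, {"slide": [0, 0, -2.5], "dr": [0, 0, 0]}, {"slide": [0, 0, -2], "dr": [0, 0, 0]}, {"slide": [0.3, 3.04, 0], "dr": [0, 0, 0]}, {"slide": [0.3, 3.04, 0], "dr": [0, 0, 0]}, {"slide": [0.3, 3.04, 0], "dr": [0, 0, 0]}, {"slide": [0.3, 3.04, 0], "dr": [0, 0, 0]}, {"slide": [0.3, 3.04, 0], "dr": [0, 0, 0]}, {"slide": [0, 0, 0], "dr": [0, 0, 0]}, {"slide": [0, 0, 0], "dr": [0, 0, 0]}, {"slide": [0, 0, 0], "dr": [0, 0, 0]}])

```text
time: 9.68
eef_pos: [0.5523, 0.0534, 0.1639]
ee_rot: [0.0, -0.063, 0.998, -0.0]
force: [0.8, 0.5, -0.7]
gripper_width: 0.0189
finger_force: 98.3
```

```bash
python3 - <<'E'
from h import *
import pickle
o=r.get_obs();im=r.snapshot("wrist")[...,::-1];pickle.dump(o,open("oj2.pkl","wb"));cv2.imwrite("pics/wj2.png",im)
print(o["time"],o["eef_pos"],o["gripper_width"],o["force"])
cv2.imwrite("pics/wj2c.png",cv2.resize(im[130:280,200:400],(800,600),interpolation=cv2.INTER_CUBIC))
E
```

```text
9.675 [0.5523071  0.05344849 0.16390509] 0.01891897980902956 [ 0.7986185   0.46004102 -0.6741793 ]
```

View pics/wj2c.png

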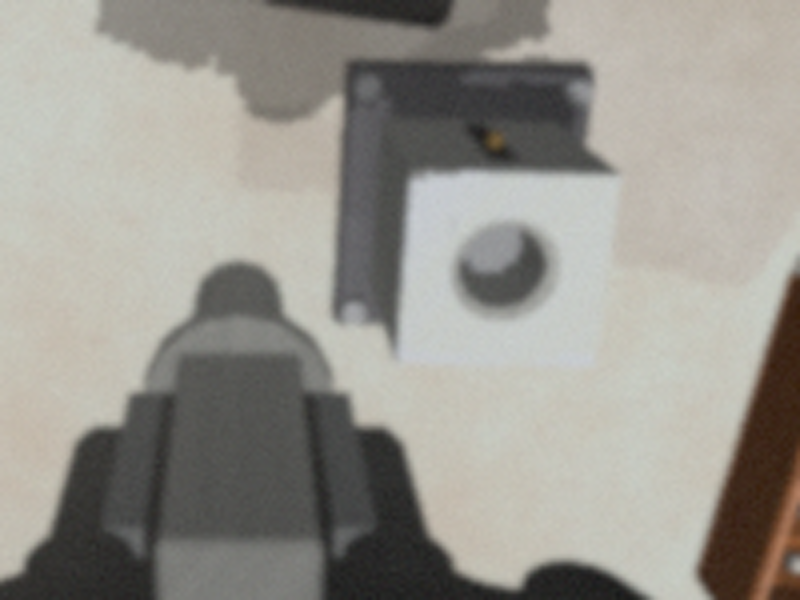

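The jig's bore mouth is centred at crop (505.5,267.5), which is px (326.4,196.9). The foot tip spans x 196–282 and its front edge is at y 262. The collar spans x 147–331. I'll compare the stud's projection with what the crop shows.

```bash
python3 - <<'E'
from h import *
import pickle
o=pickle.load(open("oj2.pkl","rb"));c,M=cam("wrist",o)
q=o["ee_rot"];T=R.from_quat([q[1],q[2],q[3],q[0]]).as_matrix()
def proj(P):
    Q=(P-M[:3,3])@M[:3,:3];return np.c_[((c["fx"]*Q[:,0]/Q[:,2]+c["cx"])-200)*4,((c["fy"]*Q[:,1]/Q[:,2]+c["cy"])-130)*4]
t=np.linspace(0,2*np.pi,200)
for n,h,rad in (("foot",.002,.009),("collarbot",.04,.016),("collartop",.046,.016)):
    P=o["eef_pos"]+np.c_[rad*np.cos(t),rad*np.sin(t),0*t+h-.0597];p=proj(P);print(n,p.min(0).round(),p.max(0).round())
j=ray("wrist",326.4,196.9,.065,o);print("jig",j,"tool delta cm",100*T.T@(j-o["eef_pos"]))
P=j+np.c_[.01325*np.cos(t),.01325*np.sin(t),0*t];p=proj(P);print("mouth",p.min(0).round(),p.max(0).round())
print((T@[0,0,1]).round(4))
E
```

```text
foot [195. 257.] [283. 339.]
collarbot [145. 298.] [333. 467.]
collartop [142. 313.] [336. 486.]
jig [0.5531 0.1191 0.065 ] tool delta cm [-0.89660373  6.50749421  9.88829068]
mouth [451. 216.] [560. 318.]
[ 9.e-04 -3.e-04 -1.e+00]
```

Emit:
servo_tool(commands=[{"slide": [-0.28, 2.17, 0], "dr": [0, 0, 0]}, {"slide": [-0.28, 2.17, 0], "dr": [0, 0, 0]}, {"slide": [-0.28, 2.17, 0], "dr": [0, 0, 0]}, {"slide": [0, 0, 1.5], "dr": [0, 0, 0]}, {"slide": [0, 0, 1.4], "dr": [0, 0, 0]}, {"slide": [0, 0, 0], "dr": [0, 0, 0]}, {"slide": [0, 0, 0], "dr": [0, 0, 0]}, {"slide": [0, 0, 0], "dr": [0, 0, 0]}])

```text
time: 10.72
eef_pos: [0.5523, 0.12, 0.1347]
ee_rot: [0.0, -0.064, 0.998, 0.0]
force: [-0.5, -0.2, -0.4]
gripper_width: 0.0191
finger_force: 98.3
```

```bash
python3 - <<'E'
from h import *
o=r.get_obs();s=r.snapshot("side")[...,::-1];w=r.snapshot("wrist")[...,::-1]
print(o["time"],o["eef_pos"],o["force"])
cv2.imwrite("pics/c3.png",np.hstack([cv2.resize(s[105:180,190:257],(400,450),interpolation=cv2.INTER_CUBIC),cv2.resize(w[150:263,210:310],(400,450),interpolation=cv2.INTER_CUBIC)]))
E
```

```text
10.725 [0.55231353 0.11999929 0.13467668] [-0.51470701 -0.24200507 -0.39305051]
```

View pics/c3.png

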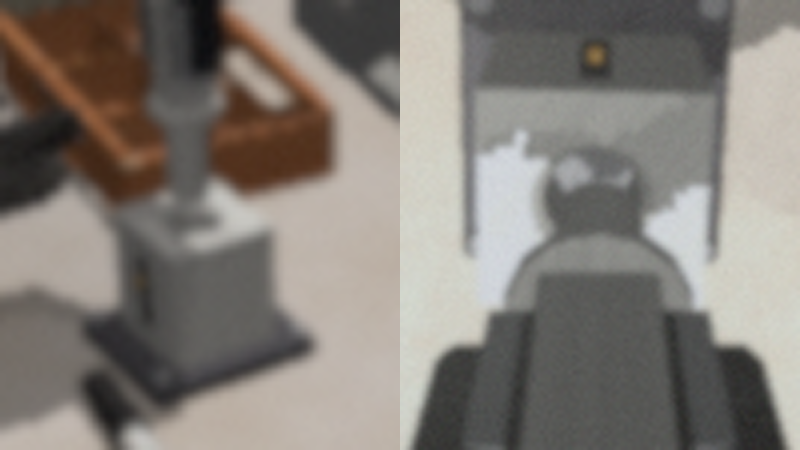

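The foot is right over the bore mouth: in the wrist crop the foot centre is at x≈595 and the block centre at ≈593. I'll nudge -0.5 mm in y and insert slowly.

Emit:
servo_tool(commands=[{"slide": [0, -0.05, 0.4], "dr": [0, 0, 0]}, {"slide": [0, 0, 0.4], "dr": [0, 0, 0]}, {"slide": [0, 0, 0.4], "dr": [0, 0, 0]}, {"slide": [0, 0, 0.4], "dr": [0, 0, 0]}, {"slide": [0, 0, 0.4], "dr": [0, 0, 0]}, {"slide": [0, 0, 0.4], "dr": [0, 0, 0]}, {"slide": [0, 0, 0], "dr": [0, 0, 0]}, {"slide": [0, 0, 0], "dr": [0, 0, 0]}])

```text
time: 11.82
eef_pos: [0.552, 0.1199, 0.1104]
ee_rot: [0.0, -0.064, 0.998, 0.0]
force: [0.4, 0.6, -2.0]
gripper_width: 0.0186
finger_force: 98.3
```

Emit:
servo_tool(commands=[{"slide": [0, 0, 0.3], "dr": [0, 0, 0]}, {"slide": [0, 0, 0.3], "dr": [0, 0, 0]}, {"slide": [0, 0, 0.3], "dr": [0, 0, 0]}, {"slide": [0, 0, 0.3], "dr": [0, 0, 0]}, {"slide": [0, 0, 0.3], "dr": [0, 0, 0]}, {"slide": [0, 0, 0.3], "dr": [0, 0, 0]}, {"slide": [0, 0, 0], "dr": [0, 0, 0]}, {"slide": [0, 0, 0], "dr": [0, 0, 0]}])

```text
time: 12.82
eef_pos: [0.5522, 0.12, 0.0927]
ee_rot: [0.0, -0.064, 0.998, 0.0]
force: [-1.7, -0.5, 6.8]
gripper_width: 0.019
finger_force: 99.2
```

Emit:
servo_tool(commands=[{"slide": [0, 0, 0.2], "dr": [0, 0, 0]}, {"slide": [0, 0, 0.2], "dr": [0, 0, 0]}, {"slide": [0, 0, 0.15], "dr": [0, 0, 0]}, {"slide": [0, 0, 0.1], "dr": [0, 0, 0]}, {"slide": [0, 0, 0], "dr": [0, 0, 0]}, {"slide": [0, 0, 0], "dr": [0, 0, 0]}])

```text
time: 13.58
eef_pos: [0.5522, 0.1199, 0.0864]
ee_rot: [0.0, -0.064, 0.998, 0.0]
force: [-2.5, -0.7, 7.6]
gripper_width: 0.0187
finger_force: 99.2
```

Emit:
servo_tool(commands=[{"slide": [0, 0, 0.05], "dr": [0, 0, 0]}, {"slide": [0, 0, 0.05], "dr": [0, 0, 0]}, {"slide": [0, 0, 0], "dr": [0, 0, 0]}, {"slide": [0, 0, 0], "dr": [0, 0, 0]}])

```text
time: 14.08
eef_pos: [0.5522, 0.1199, 0.0855]
ee_rot: [0.0, -0.064, 0.998, 0.0]
force: [-3.0, -0.6, 9.1]
gripper_width: 0.0191
finger_force: 99.2
```

Emit:
servo_tool(commands=[{"slide": [0.04, 0, 0.05], "dr": [0, 0, 0]}, {"slide": [0, 0, 0.05], "dr": [0, 0, 0]}, {"slide": [0, 0, 0], "dr": [0, 0, 0]}, {"slide": [0, 0, 0], "dr": [0, 0, 0]}])

```text
time: 14.58
eef_pos: [0.5522, 0.1199, 0.0847]
ee_rot: [0.001, -0.064, 0.998, 0.0]
force: [-1.6, -1.0, 8.5]
gripper_width: 0.0187
finger_force: 99.9
```

Emit:
servo_tool(commands=[{"slide": [0, 0, 0.03], "dr": [0, 0, 0]}, {"slide": [0, 0, 0], "dr": [0, 0, 0]}, {"slide": [0, 0, 0], "dr": [0, 0, 0]}])

```text
time: 14.95
eef_pos: [0.5521, 0.1199, 0.0847]
ee_rot: [0.001, -0.064, 0.998, 0.0]
force: [-2.4, -0.2, 11.6]
gripper_width: 0.0191
finger_force: 99.9
```

Emit:
servo_tool(commands=[{"slide": [0, 0, 0.05], "dr": [0, 0, 0]}, {"slide": [0, 0, 0], "dr": [0, 0, 0]}, {"slide": [0, 0, 0], "dr": [0, 0, 0]}])

```text
time: 15.32
eef_pos: [0.5522, 0.1199, 0.0847]
ee_rot: [0.001, -0.064, 0.998, 0.0]
force: [-4.3, -0.8, 14.8]
gripper_width: 0.0189
finger_force: 100.5
```

Emit:
servo_tool(commands=[{"slide": [0, 0, 0.03], "dr": [0, 0, 0]}, {"slide": [0, 0, 0], "dr": [0, 0, 0]}, {"slide": [0, 0, 0], "dr": [0, 0, 0]}])

```text
time: 15.7
eef_pos: [0.5522, 0.1199, 0.0847]
ee_rot: [0.001, -0.064, 0.998, 0.0]
force: [-5.7, -0.9, 17.1]
gripper_width: 0.0186
finger_force: 100.7
```

Emit:
servo_tool(commands=[{"slide": [0.06, 0, 0.02], "dr": [0, 0, 0]}, {"slide": [0, 0, 0], "dr": [0, 0, 0]}, {"slide": [0, 0, 0], "dr": [0, 0, 0]}, {"slide": [0, 0, 0], "dr": [0, 0, 0]}])

```text
time: 16.2
eef_pos: [0.5522, 0.1199, 0.0847]
ee_rot: [0.001, -0.064, 0.998, 0.0]
force: [-3.7, -1.1, 16.9]
gripper_width: 0.0193
finger_force: 100.7
```

```bash
python3 - <<'E'
from h import *
o=r.get_obs();s=r.snapshot("side")[...,::-1];w=r.snapshot("wrist")[...,::-1];t=r.snapshot("top")[...,::-1]
print(o["time"],o["eef_pos"],o["force"],r.get_obs()["force"])
f=lambda i,w:cv2.resize(i,(w,450),interpolation=cv2.INTER_CUBIC)
cv2.imwrite("pics/c4.png",np.hstack([f(s[105:215,190:300],450),f(w[130:243,220:307],350)]))
E
```

```text
16.2 [0.55215343 0.11991603 0.08466338] [-3.70782517 -1.11312034 16.91753878] [-4.33200922 -0.42574839 17.03532519]
```

View pics/c4.png

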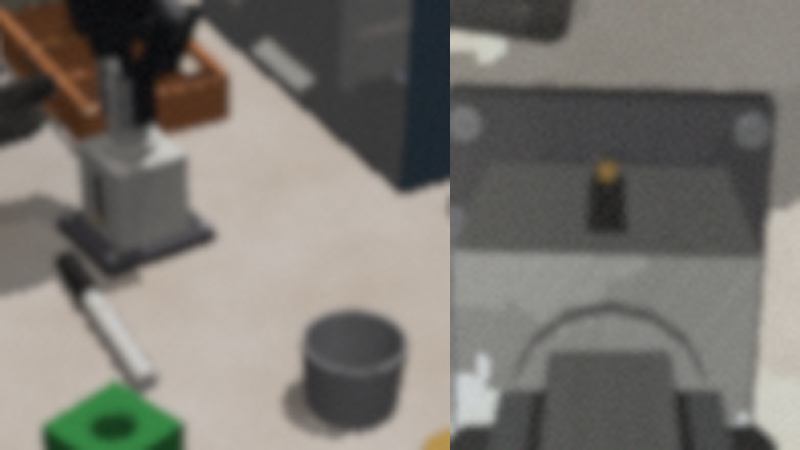

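The collar lies flat on the jig's top, with its arc at crop (610,310). The brass pointer is at the bottom of its slot at (607,170), the pot is standing and the marker hasn't moved. The push is about 17 N against the 10 N spring, so I'm handing in.

```bash
python3 -c "
from bench import r
print(r.close_job())"
```

```text
the job is handed in; nothing more can be done
None
```

I dipped the collared stud's foot about 30 mm into the pot and seated it in the grey jig with the collar on its top; I handed the job in at about 16 s, still gripping and pressing with about 17 N, and the judge's verdict was not shown.

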